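# Eject the power bank and trap it

### The job

Press down the ejector key beside the sloping dock with one fingertip so that the power bank pops out, and trap the power bank with the other finger once it has come out at least a centimetre and before its front end passes the front end of the dock. It slides away in well under a second, so have that finger standing ready in the open trough in front of it. Do not lift the power bank, leave the small bottle and the two rolls alone, and finish with the finger still holding the power bank back.

Things in the scene. Friction and masses are not known exactly. Their poses are not given: they have to be found in the camera images.
- dock: Fixed grey sloping dock 226 mm long, 74 wide (118 with the key housing). Origin: centre of the underside between its cheeks; x level, towards the high end; y to the key side. Low open front end at x = -112 mm. Two slippery rails (|y| 22 to 32.5) fall 16 degrees to the front: 43 mm high at x = -41, 24 at x = -110. Between them an open trough 44 mm wide, floor 6 mm high. Cheeks 9 mm above the rails.
- trap_spot (a point): Point of the dock in the middle of the open trough, level with the rails, at x = -67, y = 0, z = 36 mm in the dock's frame: 26 mm in front of the power bank at the start. A finger standing here stops the power bank after it has come out by 26 mm less half the finger's width. Axes as the dock.
- key_top (a point): Centre of the top face of the ejector key, a level black cap 42 mm along the dock and 34 mm across it; at x = -67, y = 57.5, z = 42 mm in the dock's frame when not pressed, so 57.5 mm sideways of trap_spot and 6 mm higher. Moves with the key. Axes as the dock.
- eject_key (a joint): Key travel: 0 up, 0.010 m fully down on its stop. A spring resists with 2.3 N at first, 4.8 N fully down; it springs up when released. Two teeth in front of the power bank sink with it and free the power bank at about 0.006 m; a spring pusher (about 3 N) then drives it 30 mm forward and it slides on by its weight.
- bank_front (a point): Middle of the front end face of the power bank, a black slab 125 long, 62 wide, 14 mm thick, about 0.2 kg, lying lengthwise in the dock. In the dock's frame at the start x = -41, z = 51 mm. Own y axis points forwards out of the dock, z off the rails.
- power_bank: The power bank itself; origin in the middle of its underside, y along its length and forwards (down the dock), z off the rails.
- dropper_bottle: Small amber bottle with black cap, 36 mm across and 77 mm high, loose on the desk behind the key; bystander. Origin at the middle of its underside.
- tape_roll: Black roll of tape lying flat, 55 mm across and 19 mm high, loose; bystander. Origin at the middle of its underside.
- label_roll: Roll of blank labels, 73x86 mm and 62 mm high, loose; bystander. Origin at the middle of its underside.

How it is judged:
By the outcome, as a careful person would: the job done as asked, in the order asked, and still so for the second after the job is handed in, while the arm keeps its last pose, push and grip.
It also fails if it takes over 29 s, if anything falls off the work surface, if the arm or the gripper's body presses on something with over 40 N, if the wrist force passes 120 N, or if a joint passes its speed limit or range.

### The arm

A 7-joint arm with a two-finger parallel gripper is mounted at the origin on a cart in front of the work surface, level with it; the furniture and walls round the work are solid. World frame = base frame: x ahead of the robot, y to its left, z up, the work surface at z = 0. Lengths are in m, angles in rad, forces in N, time in s.
With the tool pointing down it reaches from about 0.425 to 1.025 m from the base axis. Payload 3.6 kg.
Tool frame: the origin (TCP) lies midway between the tips of the shut fingers; the grasp point (between the pads) lies 19 mm behind it; z points along the fingers, y is the line along which they close (so a half turn about z gives the same grasp; the last joint's range is limited). The gripper opens to 85 mm and grips with 20 to 120 N. Pads are 22 mm wide; open, the fingers measure 114 mm over their backs; the gripper's body (76 mm by 85 mm) begins 54 mm behind the grasp point. The pads swing forward as they close: fully open they stand 13 mm farther back than shut.
Start: joints at [1.038, 0.591, 0.048, 1.609, -0.033, 0.943, -0.034], TCP at [0.308, -0.656, 0.231] pointing down, gripper open.
Joint ranges: [-2.69, 2.69], [-0.47, 2.24], [-1.27, 1.36], [0.19, 2.51], [-1.53, 4.68], [0.08, 2.07], [-3.09, 3.09]. Speed limits (rad/s): [2.57, 2.57, 3.14, 3.14, 3.14, 3.14, 3.14].

### API

Orientations are given as a 3x3 rotation matrix whose columns are the frame's x, y, z axes.
In Python, from plant import env gives the robot as it stands. The module is installed in compiled form; this text tells all that it offers.
- The arm moves only by the tool arm_command, never from a script. Its argument "moves" is a list of rows, each a list of 6 numbers: the shift along the tool's x, y, z as a fraction of full scale, then the turn, a rotation vector about the tool's x, y, z as a fraction of full scale. In form: [[dx, dy, dz, rx, ry, rz], ...]. A call has 1 to 20 rows; each row shifts and turns the commanded pose from where the row before left it, along the tool's axes as they then stand; what a row does not reach is not made up. Full scale, the value 1, is 50 cm for a shift and 180 degrees for a turn. A row lasts 1/10 s, in which the tool goes at most 50 mm and 8.59 degrees, less where a joint would pass 70% of its speed; a pose out of reach is approached as far as the arm can. A call with a number of a shift or a turn outside -1 to 1 is refused whole. A call with a gripper value outside its range is refused whole. "gripper" is the opening, from 0 (shut) to 1 (fully open), set as the call begins (left out, the last holds). The fingers move at their own pace and stop on an object; "force" is the grip in N (left out, the last holds). Time passes only in rows, so rows that do not move let the fingers close. It gives the time, the measured TCP pose, the force, the opening and the grip force at its end, in the units of the state.
- env.observe(): the state, without advancing time (a new reading comes with each control period).
- env.camera(name): name is "scene" or "top" or "wrist"; returns a dict with "color" (420x560x3 uint8, red, green, blue), "vfov" (degrees; the focal length in pixels is half the picture's height over the tangent of half this angle, whatever the lens; pixels are square), "cx", "cy" (the principal point, pixels), "world_to_cam" (4x4, takes a point from world to camera coordinates). Camera axes: x right, y up, looking along -z (the intrinsics and any distortion apply to the point x, -y, -z); pixel columns grow to the right and rows downward; lengths in m; the calibration is good to about 2 mm. The wrist camera is an equidistant fisheye: a pixel r from the principal point sees the ray r / f radians off the axis. A picture is of the moment at which its call begins. There is no depth.
- env.finish_job(): hands the job in; it is judged then, once.
Trained networks look in the newest picture that a camera, given by its name, has taken for a name from the list of things; names that differ only in an ending like _2 or _b are one class to them, and where a whole thing is asked for, a point or a joint stands for the part that bears it (a point fixed in the world has none). Each returns a list of dicts, best first, with "score" (0 to 1); they miss things now and then, are a little off and sometimes report something else, mostly with a low value. They report only what shows in the picture. A call takes as long as a camera call.
- env.look_for(camera, label): "xyz" ([x, y, z] in m, in world coordinates, good to about 4 mm: the middle of the surface that is visible of it).
- env.landmark_of(camera, label): "xyz" ([x, y, z] in m, in world coordinates, good to about 4 mm: a listed point, or the origin of a listed thing).
The state is a dict: "time": time; "joints": joint angles; "qd": joint speeds; "joint_efforts": joint torques, N m; "tcp_pos": TCP position; "orientation": TCP orientation; "wrist_force": force on the tool from outside, world axes, zero at the start; "moment": the same for the moment, N m; "finger_gap": finger opening in m; "finger_force": force on a finger pad.
Only numpy, scipy, OpenCV 4.12 (cv2) and the standard library are available. Lean on these libraries where they do the work, as an engineer would, in place of code of your own. Each camera call takes 0.05 s, during which the arm holds its last target. There are 200 camera calls.

## Working session

There is one attempt and no reset: what is moved stays moved. The work goes in short steps, Python scripts to look and compute and a tool call to move; the robot and the scene stay as the last step left them, time stands still between calls to the robot, and variables do not carry over. Pictures are saved under pics/ and viewed, at most 10 in all, crops included, and the job is handed in when it is done.

Besides the shell and the picture viewer there is one more tool, called after "Emit:" as name([rows], argument=value, ...), one row to a line, values as JSON. arm_command: Moves the arm, as the interface text tells. Its arguments: {"type":"object","properties":{"moves":{"type":"array","items":{"type":"array","items":{"type":"number","minimum":-1,"maximum":1}}},"gripper":{"type":"number"},"force":{"type":"number"}},"required":["moves"]}

```bash
mkdir -p pics; python3 - <<'E'
from plant import env
import cv2,numpy as np
s=env.observe();print(s['time'],s['tcp_pos'],np.round(s['orientation'],3).tolist(),s['finger_gap'])
for c in ("top","scene"):
    im=env.camera(c); cv2.imwrite(f"pics/{c}0.png",im["color"][:,:,::-1])
    for l in ("dock","trap_spot","key_top","bank_front","power_bank","dropper_bottle","tape_roll","label_roll"):
        r=env.landmark_of(c,l)
        print(c,l,[(np.round(d['xyz'],3).tolist(),round(d['score'],2)) for d in r[:2]])
E
```

```text
0.0 [ 0.30767341 -0.65555754  0.23014314] [[0.905, 0.425, -0.001], [0.425, -0.905, 0.002], [-0.0, -0.002, -1.0]] 0.08528285694799771
top dock []
top trap_spot [([0.412, -0.336, 0.039], 0.66)]
top key_top [([0.411, -0.275, 0.042], 0.57)]
top bank_front [([0.434, -0.333, 0.049], 0.72), ([0.409, -0.338, 0.035], 0.64)]
top power_bank [([0.5, -0.336, 0.06], 0.68)]
top dropper_bottle [([0.508, -0.243, 0.004], 0.57)]
top tape_roll [([0.44, -0.42, 0.001], 0.83)]
top label_roll [([0.538, -0.436, -0.003], 0.75), ([0.41, -0.339, 0.036], 0.74)]
scene dock [([0.473, -0.332, -0.005], 0.59), ([0.44, -0.424, 0.0], 0.57)]
scene trap_spot [([0.412, -0.337, 0.036], 0.68)]
scene key_top [([0.408, -0.275, 0.043], 0.88)]
scene bank_front [([0.436, -0.335, 0.052], 0.93)]
scene power_bank [([0.5, -0.332, 0.066], 0.8), ([0.509, -0.244, 0.0], 0.44)]
scene dropper_bottle [([0.51, -0.242, -0.003], 0.89), ([0.437, -0.335, 0.052], 0.23)]
scene tape_roll [([0.44, -0.426, -0.001], 0.46)]
scene label_roll [([0.533, -0.438, -0.0], 0.83)]
```

View pics/top0.png

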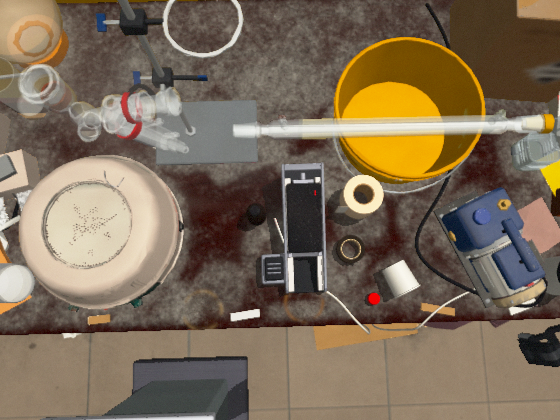

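View pics/scene0.png

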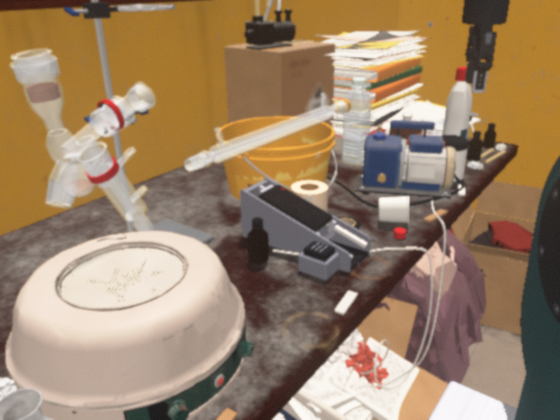

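The dock's long axis lies almost along world x, with its front end at about (305,290) in the top view. The key is on the left at about (272,270), the bottle at (255,213), and the rolls are to the right. I'll move over the key and trough.

Emit:
arm_command([
  [0.06,-0.069,0,0,0,0],
  [0.06,-0.069,0,0,0,0],
  [0.06,-0.069,0,0,0,0],
  [0.06,-0.069,0,0,0,0],
  [0.06,-0.069,0,0,0,0],
  [0.06,-0.069,0,0,0,0],
  [0.06,-0.069,0,0,0,0],
  [0.06,-0.069,0,0,0,0],
  [0,0,0.04,0,0,0.043],
  [0,0,0.04,0,0,0.043],
  [0,0,0.04,0,0,0.043],
  [0,0,0,0,0,0],
  [0,0,0,0,0,0],
], gripper=0.5)

```text
time: 2.2
tcp_pos: [0.4081, -0.3045, 0.1715]
orientation: [[0.999, 0.036, -0.0], [0.036, -0.999, -0.0], [-0.0, 0.0, -1.0]]
wrist_force: [-0.1, 0.6, 0.1]
finger_gap: 0.043
finger_force: 0.0
```

```bash
python3 - <<'E'
from plant import env
import cv2,numpy as np
s=env.observe();print(s['time'],s['tcp_pos'],np.round(s['orientation'],3).tolist(),s['finger_gap'],s['wrist_force'])
im=env.camera("wrist"); cv2.imwrite("pics/w1.png",im["color"][:,:,::-1])
for l in ("trap_spot","key_top","bank_front","power_bank","dock"):
    r=env.landmark_of("wrist",l)
    print(l,[(np.round(d['xyz'],4).tolist(),round(d['score'],2)) for d in r[:2]])
E
```

```text
2.2 [ 0.4081486  -0.30453411  0.17150669] [[0.999, 0.036, -0.0], [0.036, -0.999, -0.0], [-0.0, 0.0, -1.0]] 0.043015671301195074 [-0.0733041   0.55287415  0.11562827]
trap_spot [([0.4127, -0.3339, 0.033], 0.82)]
key_top [([0.4099, -0.2747, 0.0461], 0.82)]
bank_front [([0.4372, -0.335, 0.0511], 0.83), ([0.4455, -0.418, 0.0009], 0.33)]
power_bank [([0.4952, -0.3315, 0.0644], 0.65)]
dock []
```

View pics/w1.png

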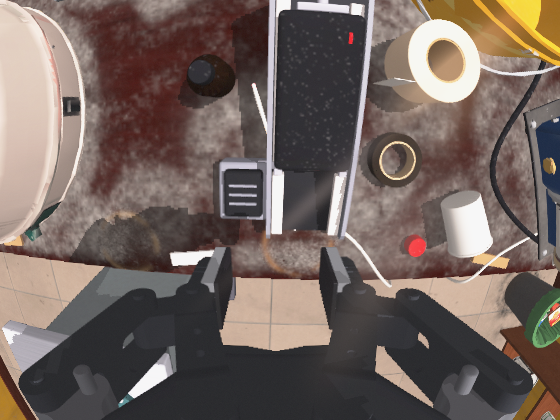

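The tool is over the midpoint: the key at (243,190) and the trough at (305,205) match the networks' estimates, and the bank's front is at y of about 168. I'll descend to just above the key.

Emit:
arm_command([
  [-0.006,0,0.058,0,0,0],
  [0,0,0.058,0,0,0],
  [0,0,0.058,0,0,0],
  [0,0,0.054,0,0,0],
  [0,0,0,0,0,0],
  [0,0,0,0,0,0],
])

```text
time: 3.1
tcp_pos: [0.4051, -0.3048, 0.0576]
orientation: [[0.999, 0.034, -0.0], [0.034, -0.999, 0.0], [-0.0, -0.0, -1.0]]
wrist_force: [0.3, -0.6, 0.6]
finger_gap: 0.0425
finger_force: 0.0
```

```bash
python3 - <<'E'
from plant import env
import cv2,numpy as np
s=env.observe();print(s['time'],s['tcp_pos'],s['wrist_force'])
a=env.camera("wrist")["color"]; b=env.camera("scene")["color"][180:300,200:400]
b=cv2.resize(b,(560,336),interpolation=cv2.INTER_CUBIC)
cv2.imwrite("pics/w2.png",a[:,:,::-1]);cv2.imwrite("pics/s2.png",b[:,:,::-1])
E
```

```text
3.1 [ 0.40506727 -0.30479559  0.05756643] [ 0.27974605 -0.61024259  0.57509698]
```

View pics/w2.png

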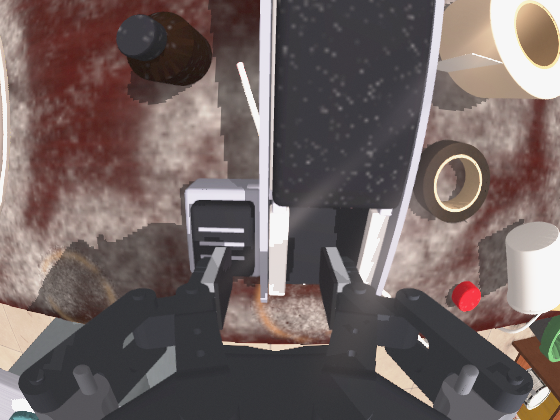

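View pics/s2.png

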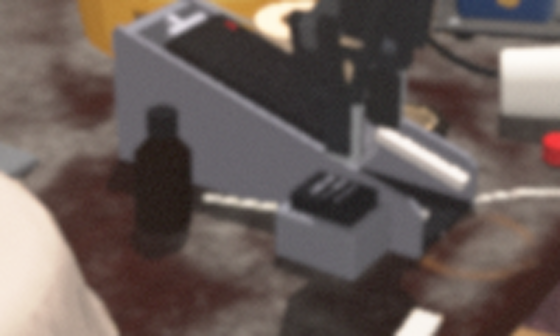

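The wrist view shows the left finger over the key (215,265) and the right finger over the trough (335,265). The scene crop is less clear, so I'll check it by projection.

```bash
python3 - <<'E'
from plant import env
import cv2,numpy as np
im=env.camera("scene");c=im["color"].copy()
f=210/np.tan(np.radians(im["vfov"])/2)
for p,col in (((.405,-.275,.06),(255,0,0)),((.405,-.334,.06),(0,255,0)),((.405,-.275,.042),(255,255,0)),((.412,-.335,.036),(0,255,255))):
    q=im["world_to_cam"]@np.r_[p,1]; u=im["cx"]+f*q[0]/-q[2]; v=im["cy"]-f*q[1]/-q[2]
    print(p,u,v); cv2.circle(c,(round(u),round(v)),1,col,-1)
c=cv2.resize(c[150:300,220:420],(800,600),interpolation=cv2.INTER_CUBIC)
cv2.imwrite("pics/s3.png",c[:,:,::-1])
E
```

```text
(0.405, -0.275, 0.06) 320.9378182379535 238.60100510381173
(0.405, -0.334, 0.06) 339.6986473984116 224.92609201454732
(0.405, -0.275, 0.042) 320.7087580913036 248.50068141377773
(0.412, -0.335, 0.036) 335.9086496818918 236.23737453369276
```

View pics/s3.png

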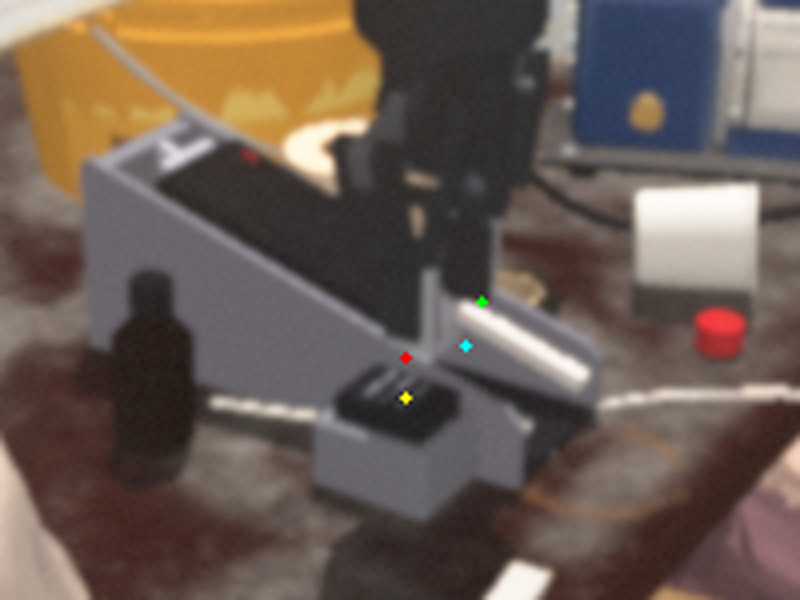

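Both fingertips line up with their projected targets (red over the key, green over the trough). Next is a stepped press, watching the force.

Emit:
arm_command([
  [0,0,0.014,0,0,0],
  [0,0,0.012,0,0,0],
  [0,0,0,0,0,0],
  [0,0,0,0,0,0],
])

```text
time: 3.65
tcp_pos: [0.4048, -0.3045, 0.0441]
orientation: [[0.999, 0.034, -0.0], [0.034, -0.999, 0.0], [-0.0, -0.0, -1.0]]
wrist_force: [-0.6, -0.0, -0.6]
finger_gap: 0.0423
finger_force: 0.0
```

Emit:
arm_command([
  [0,0,0.006,0,0,0],
  [0,0,0.006,0,0,0],
  [0,0,0,0,0,0],
  [0,0,0,0,0,0],
])

```text
time: 4.05
tcp_pos: [0.405, -0.3046, 0.0382]
orientation: [[0.999, 0.034, -0.0], [0.034, -0.999, 0.0], [-0.0, -0.0, -1.0]]
wrist_force: [0.3, 0.7, -0.6]
finger_gap: 0.0426
finger_force: 0.1
```

Emit:
arm_command([
  [0,0,0.006,0,0,0],
  [0,0,0.004,0,0,0],
  [0,0,0,0,0,0],
  [0,0,0,0,0,0],
])

```text
time: 4.45
tcp_pos: [0.4041, -0.3045, 0.0331]
orientation: [[0.999, 0.033, -0.002], [0.033, -0.999, 0.001], [-0.002, -0.001, -1.0]]
wrist_force: [-1.7, 0.3, 1.4]
finger_gap: 0.0427
finger_force: 3.1
```

Emit:
arm_command([
  [0,0,0.006,0,0,0],
  [0,0,0.002,0,0,0],
  [0,0,0,0,0,0],
  [0,0,0,0,0,0],
  [0,0,0,0,0,0],
])

```text
time: 4.95
tcp_pos: [0.4041, -0.3045, 0.03]
orientation: [[0.999, 0.033, -0.001], [0.033, -0.999, 0.001], [-0.001, -0.001, -1.0]]
wrist_force: [-3.6, 0.7, 12.2]
finger_gap: 0.0424
finger_force: 7.3
```

```bash
python3 - <<'E'
from plant import env
import cv2,numpy as np
a=env.camera("wrist")["color"]; b=env.camera("scene")["color"][150:300,220:420]
b=cv2.resize(b,(560,420),interpolation=cv2.INTER_CUBIC)
cv2.imwrite("pics/w4.png",a[:,:,::-1]);cv2.imwrite("pics/s4.png",b[:,:,::-1])
for c in ("scene","wrist"):
  for l in ("bank_front","key_top","power_bank"):
    print(c,l,[(np.round(d['xyz'],4).tolist(),round(d['score'],2)) for d in env.landmark_of(c,l)[:2]])
s=env.observe();print(s['time'],s['tcp_pos'],s['wrist_force'],s['moment'])
E
```

```text
scene bank_front []
scene key_top [([0.4067, -0.2782, 0.03], 0.78), ([0.4123, -0.3364, 0.0342], 0.66)]
scene power_bank [([0.4811, -0.3328, 0.0589], 0.8)]
wrist bank_front [([0.4453, -0.4205, 0.0009], 0.31)]
wrist key_top [([0.4077, -0.2719, 0.0348], 0.75)]
wrist power_bank [([0.4764, -0.3343, 0.0586], 0.68)]
5.35 [ 0.4040905  -0.30447971  0.03003378] [-2.64615957  1.98282662 12.2629687 ] [ 0.43198268  0.6016448  -0.05059057]
```

View pics/w4.png

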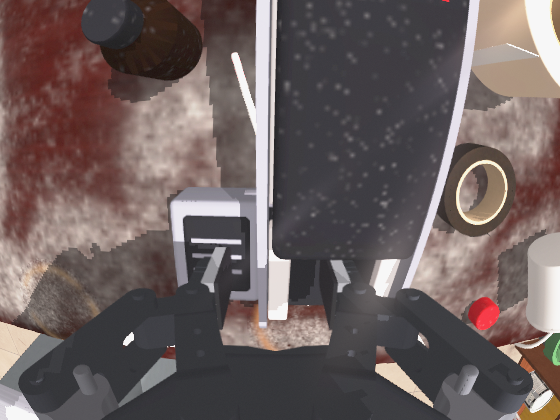

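View pics/s4.png

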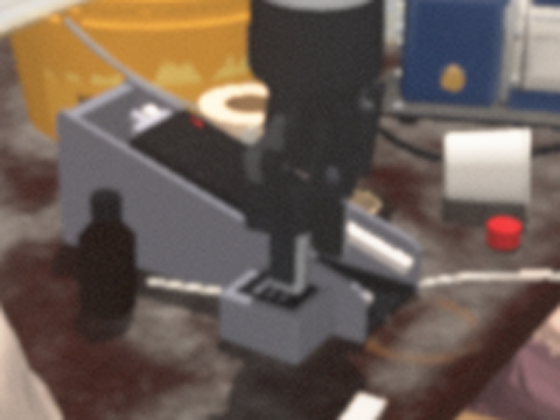

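The wrist view shows the key pressed down. The bank has slid about 2 cm and its front edge, at row 257, rests on the trough finger at (340,265). The bottle and rolls haven't moved, so I'll hand it in.

```bash
python3 -c "
from plant import env
print(env.finish_job())"
```

```text
the job is handed in; nothing more can be done
None
```

The key is pressed onto its stop, the power bank came out about 2 cm, and the other finger is still holding it inside the dock; the bottle and rolls were not touched, and I handed the job in at about 5.4 s (the hand-in returned no verdict).

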